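# Weigh the carton with the sunken scale key

## Task

Weigh the carton that hangs over the front of the bench scale: with the fingertips push it gently back, without lifting or tipping it, until it stands wholly on the pan with its far side flat against the scale's back stop. Then, with nothing touching the carton, reach a fingertip into the round finger well of the console, press the sunken key to the bottom, keep it down for about a second and let it come up. Do not press the raised power key, and leave everything else on the bench where it is.

Things in the scene. Friction and masses are not known exactly. Their poses are not given: they have to be found in the camera images.
- scale: the parcel scale, fixed to the bench, 256 mm deep (x) and 260 mm wide (y). Origin at bench height under its centre; x points from the console to the back stop, y to its left, z up. The grey console is its front part, x = -128 to -43 mm, top at z = 48 mm, with a display window in its left half. Behind it is the steel pan.
- pan_stop (a point): middle of the back stop's front face where it meets the pan (x = +118, y = 0, z = 56 mm of the scale; axes as the scale's). The stop is an upright steel lip 230 mm wide and 32 mm high. The flat weighing pan reaches from 158 mm in front of this face to behind it, 130 mm to either side; its top is at z = 56 mm.
- carton: closed brown cardboard carton on the scale, 103 (its x) by 143 (its y) by 59 mm high, 0.17 to 0.35 kg; origin at the centre of its underside, z up. It starts askew by up to 0.3 rad, its near side hanging 25 to 45 mm (a corner more) over the console, 8 mm above it. It slides under 1 to 3 N. Flat against the stop its origin is at x = +67 mm of the scale.
- well_mouth (a point): centre of the mouth of the finger well, a round hole 44 mm across in the right half of the console (x = -85.5, y = -70, z = 48 mm of the scale). Its walls are upright, it is 28 mm deep and the sunken key lies in it. Axes as the scale's.
- key_face (a point): centre of the upper face of the sunken weigh key, a round grey disc 30 mm across at the bottom of the finger well; at rest it lies 14 mm below the well's mouth and can be pushed straight down 5 mm.
- weigh_key (a joint): travel of the sunken weigh key in m: 0 = up, 0.005 = fully down. A spring brings it up; it begins to move at 1.5 N and is down at 4 N.
- power_key (a joint): travel of the power key in m: 0 = up, 0.003 = down. It is the 20 mm round key that stands 3 mm proud of the console between the display and the finger well, 52 mm to the left of the well's centre. It is not to be pressed.
- stapler: red and black stapler, 32 x 142 x 54 mm, standing on its foot beside the left side of the scale; origin under its centre, long along its y. Not part of the job.
- tape_measure: yellow pocket tape measure, 35 x 66 x 64 mm, upright beside the right side of the scale; origin under its centre. Not part of the job.
- waiting_carton: another, smaller closed cardboard carton (93 x 123 x 64 mm) waiting on the clear mat at the right; origin under its centre. Not part of the job.
- marker: white marker pen with a black cap, 135 mm long, 16 mm thick, lying near the left edge of the bench; origin under its centre. Not part of the job.
- parts_case: flat plastic case, blue below with a pale lid, 121 x 169 x 37 mm, on the clear mat at the right, near the front edge; origin under its centre. Not part of the job.
Things that resemble listed ones, but are neither listed nor needed, are in the scene too. What is shaped like the carton but turquoise is not meant.

How it is judged (in metres and radians):
On the way, in this order (a step that is already met when the one before it is completed fails the run):
1. the carton lies flat against the back stop, not lifted, with the sunken key still up and nothing touching the carton (x of carton in the frame of scale between 0.059 and 0.074 m and angle between the x axis of carton and the x axis of scale, either way round below 0.1 rad and y of carton in the frame of scale between -0.055 and 0.055 m and z of carton in the frame of scale between 0.053 and 0.06 m and contact force between the arm and carton below 0.3 N and value of joint weigh_key below 0.001 m), for 0.2 s.
2. the sunken key is kept at the bottom (4 mm or more of its 5 mm) for at least 0.5 s while the carton lies there untouched (x of carton in the frame of scale between 0.059 and 0.074 m and angle between the x axis of carton and the x axis of scale, either way round below 0.1 rad and y of carton in the frame of scale between -0.055 and 0.055 m and z of carton in the frame of scale between 0.053 and 0.06 m and contact force between the arm and carton below 0.3 N and value of joint weigh_key above 0.004 m), for 0.5 s.
At the end, for the whole second after the job is handed in: The carton rests on the pan with its far side against the back stop (within 8 mm, square within 0.1 rad, within 55 mm of the pan's middle sideways), the sunken key has been held down and is up again, the power key is up (x of carton in the frame of scale between 0.059 and 0.074 m and angle between the x axis of carton and the x axis of scale, either way round below 0.1 rad and y of carton in the frame of scale between -0.055 and 0.055 m and z of carton in the frame of scale between 0.053 and 0.06 m and value of joint each of weigh_key, power_key below 0.001 m and linear speed of carton below 0.02 m/s); the robot touches nothing.
It fails at once if the carton is lifted more than 15 mm off the pan, or tipped by more than 0.2 rad (z of carton in the frame of scale above 0.071 m or angle between carton's own z axis and vertical above 0.2 rad).
It fails at once if the carton is rammed: the robot pushes on it with more than 60 N (contact force between the arm and carton above 60 N).
It fails at once if the raised power key is pressed by more than 1.5 mm (value of joint power_key above 0.0015 m).
It fails at once if the sunken key is pressed down while the carton is not yet against the back stop (value of joint weigh_key above 0.003 m and x of carton in the frame of scale below 0.055 m).
It fails at once if another thing on the bench is moved more than 25 mm (distance of any of stapler, tape_measure, waiting_carton, marker, parts_case from where it was at the start of the episode above 0.025 m).
It also fails if it takes over 45 s, if anything falls off the work surface, if the arm or the gripper's body presses on something with over 40 N, if the wrist force passes 120 N, or if a joint passes its speed limit or range.

## Robot

A 6-joint arm with a two-finger parallel gripper is mounted at the origin on a cart in front of the work surface, level with it; the furniture and walls round the work are solid. World frame = base frame: x ahead of the robot, y to its left, z up, the work surface at z = 0. Lengths are in mm, angles in degrees, forces in N, time in s.
With the tool pointing down it reaches from about 350 to 850 mm from the base axis. Payload 8.1 kg.
Tool frame: the origin (TCP) lies at the very end of the fingers, on their centre line; the grasp point (between the pads) lies 19 mm behind it (r.grip_point_offset is the distance from the TCP to the grasp point, in mm); z points along the fingers, y is the line along which they close (so a half turn about z gives the same grasp; the last joint's range is limited). The gripper opens to 85 mm and grips with 20 to 120 N. Pads are 22 mm wide; open, the fingers measure 114 mm over their backs; the gripper's body (76 mm by 85 mm) begins 54 mm behind the grasp point. The pads swing forward as they close: fully open they stand 13 mm farther back than shut.
Start: joints at [65.695, 7.471, 85.268, -0, 87.261, -4.893], TCP at [199.392, 565.905, 231.292] pointing down, gripper open.
Joint ranges: [-169.43, 169.43], [-51.17, 129.36], [1.28, 143.12], [-76.62, 256.62], [0, 156.53], [-152.29, 152.29]. Speed limits (degrees/s): [136.94, 136.94, 159.86, 180, 180, 180].

## Interface

Orientations are given as [roll, pitch, yaw] about the fixed x, y, z axes, in that order (R = Rz(yaw) Ry(pitch) Rx(roll)).
In Python, from bench import status, eyes, r gives the robot as it stands.
- The arm moves only by the shell command python3 -m handwheel 'ROWS' [FORCE]. ROWS is a JSON object whose one key "series" holds a list that holds one entry, the list of rows, each a list of 7 numbers: the shift along the tool's x, y, z in cm, then the turn, a rotation vector about the tool's x, y, z in rad, then the opening, from 0 (shut) to 1 (fully open). In form: {"series": [[[tx, ty, tz, rx, ry, rz, claw], ...]]}. A call has 1 to 12 rows; each row is the pose to reach, as a shift and turn from the pose commanded when the call began, along the tool's axes at that moment; what a row does not reach only later rows make up. A row lasts 1/8 s, in which the tool goes at most 62.5 mm and 10.7 degrees, less where a joint would pass 70% of its speed; a pose out of reach is approached as far as the arm can. A call with a gripper value outside its range is refused whole. The fingers move at their own pace and stop on an object; FORCE is the grip in N (left out, the last holds). Time passes only in rows, so rows that repeat a pose let the fingers close. It gives the time, the measured TCP pose, the force, the opening and the grip force at its end, in the units of the state.
- status.sense(): the state, without advancing time (a new reading comes with each control period).
- eyes.snapshot(name): name is "scene" or "top"; returns a dict with "img" (480x640x3 uint8, red, green, blue), "mtx" (3x3 intrinsics, pixels), "R" (3x3) and "t" (3): a world point X has camera coordinates R X + t. Camera axes: x right, y down, z forward; pixel columns grow to the right and rows downward; lengths in mm; the calibration is good to about 2 mm. A picture is of the moment at which its call begins. There is no depth.
- r.hand_in(): hands the job in; it is judged then, once.
The state is a dict: "time": time; "joint_pos": joint angles; "qd": joint speeds; "joint_efforts": joint torques, N m; "tool_pos": TCP position; "tcp_rot": TCP orientation; "ft_force": force on the tool from outside, world axes, zero at the start; "wrist_torque": the same for the moment, N m; "finger_gap": finger opening in mm; "grip_force": force on a finger pad.
Only numpy, scipy, OpenCV 4.12 (cv2) and the standard library are available. Lean on these libraries where they do the work, as an engineer would, in place of code of your own. Each camera call takes 0.05 s, during which the arm holds its last target. There are 200 camera calls.

## Working session

There is one attempt and no reset: what is moved stays moved. The work goes in short steps, Python scripts to look and compute and a shell command to move; the robot and the scene stay as the last step left them, time stands still between calls to the robot, and variables do not carry over. Pictures are saved under pics/ and viewed, at most 10 in all, crops included, and the job is handed in when it is done.

```bash
ls; mkdir -p pics; python3 - <<'E'
from bench import status, eyes, r
import cv2
s=status.sense(); print(s)
for n in("scene","top"):
    d=eyes.snapshot(n); cv2.imwrite(f"pics/{n}0.png",d["img"][:,:,::-1]); print(n,d["mtx"],d["R"],d["t"])
E
```

```text
pics
{'time': 0.0, 'joint_pos': array([ 6.56969164e+01,  7.51570089e+00,  8.53301117e+01,  1.41831882e-03,
        8.72609792e+01, -4.89305597e+00]), 'qd': array([ 0.11992359, -0.02500697, -0.09163648, -0.02890342, -0.02107844,
        0.04934718]), 'joint_efforts': array([ 3.76966535e-03, -5.69405401e+01, -5.00561321e+01,  1.18835578e-04,
        1.46433769e-02, -1.99956480e-05]), 'tool_pos': array([199.13808603, 565.40428155, 230.23027064]), 'tcp_rot': array([-1.79893718e+02, -1.05203275e-02,  1.60589894e+02]), 'ft_force': array([-0.32011458,  0.45805504, -0.41499512]), 'wrist_torque': array([ 0.02911634, -0.02743087,  0.00476074]), 'grip_force': 0.0, 'finger_gap': 85.49540295341473}
scene [[593.43389192   0.         317.11893511]
 [  0.         593.43389192 234.44439148]
 [  0.           0.           1.        ]] [[ 0.49917016 -0.86632923 -0.01740149]
 [-0.50163382 -0.27254485 -0.82102546]
 [ 0.70653567  0.41856058 -0.5706263 ]] [-319.90500618  332.39857879 1384.93520561]
top [[579.1804159    0.         318.9116863 ]
 [  0.         579.1804159  239.44227803]
 [  0.           0.           1.        ]] [[ 0.01130847 -0.99980263 -0.01633477]
 [-0.98684485 -0.00852422 -0.16144531]
 [ 0.16127421  0.01794558 -0.98674647]] [ -42.69803215  583.31617089 1650.01199931]
```

View pics/scene0.png

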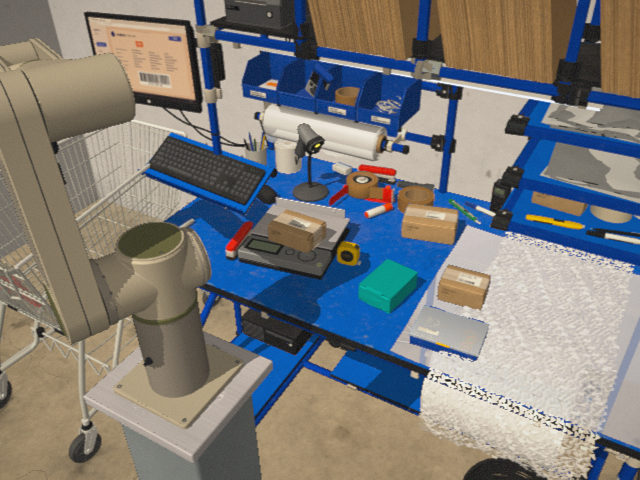

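View pics/top0.png

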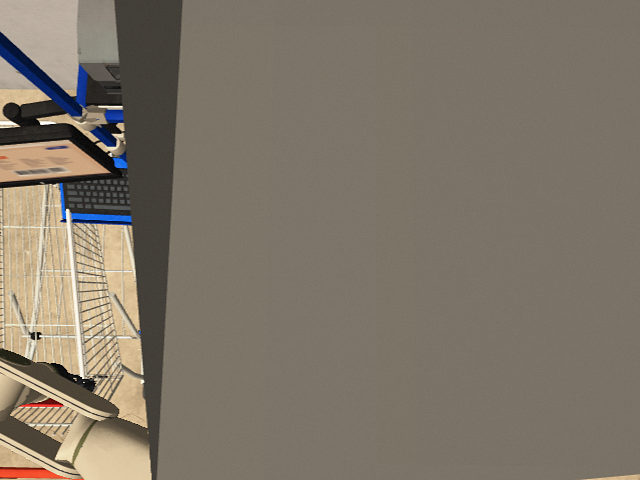

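The scene camera shows the scale at about (293,238) with the brown carton on it at (297,230). The stapler is at (238,240) and the tape measure at (348,253). The top view is blocked by a grey panel overhead, so only the scene view can be used.

Candidates for the carton:
- (297,230): brown, on the scale and overhanging the console. This one fits the description.
- (430,223): brown, on the bench.
- (465,286): the waiting carton on the mat.
- (388,286): turquoise, so excluded.

I'll confirm it in an enlarged crop.

```bash
python3 - <<'E'
import cv2
a=cv2.imread("pics/scene0.png")[190:288,222:366]
cv2.imwrite("pics/crop0.png",cv2.resize(a,None,fx=5.5,fy=5.5,interpolation=cv2.INTER_CUBIC))
E
```

```text
(no output)
```

View pics/crop0.png

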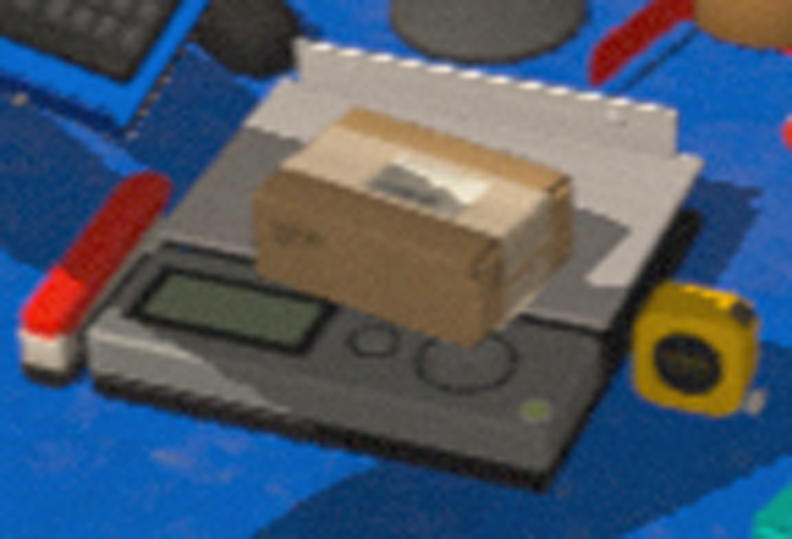

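The crop confirms it: the brown carton stands on the pan, hanging over the console towards the power key (crop 375,342) and the well (crop 467,360). Next I cast rays onto the known planes and fit the planar poses.

```bash
cat > h.py <<'E'
import numpy as np
from bench import eyes
def ray(d,uv,z):
    K,R,t=d["mtx"],np.array(d["R"]),np.array(d["t"])
    c=-R.T@t; v=R.T@np.linalg.solve(K,[*uv,1]); return (c+v*(z-c[2])/v[2])
def fit(P,Q): # Q = Rot P + t, planar
    P,Q=np.array(P,float),np.array(Q)[:,:2]; p,q=P-P.mean(0),Q-Q.mean(0)
    a=np.arctan2((p[:,0]*q[:,1]-p[:,1]*q[:,0]).sum(),(p*q).sum()); c,s=np.cos(a),np.sin(a)
    R=np.array([[c,-s],[s,c]]); t=Q.mean(0)-R@P.mean(0); return a,R,t,(P@R.T+t-Q)
E
python3 - <<'E'
from h import *
d=eyes.snapshot("scene"); f=lambda c,z: ray(d,(c[0]/5.5+222-.4,c[1]/5.5+190-.4),z)
pts=[((92,338),48,(-128,130)),((553,455),48,(-128,-130)),((165,240),56,(-40,130)),((605,328),56,(-40,-130)),((467,358),48,(-85.5,-70)),((375,340),51,(-85.5,-18)),((700,160),56,(128,-130))]
Q=[f(c,z) for c,z,_ in pts]; a,R,t,e=fit([p[2] for p in pts],Q)
print("scale",np.degrees(a),t); print(np.round(e@R,1))
print("stop top corners local",[(R.T@(f(c,88)[:2]-t)).round(1) for c in((298,42),(677,108))])
H=56+59
cp=[((355,107),H,(51.5,71.5)),((572,183),H,(51.5,-71.5)),((256,185),H,(-51.5,71.5)),((497,246),H,(-51.5,-71.5)),((262,270),56,(-51.5,71.5)),((477,347),56,(-51.5,-71.5)),((567,257),56,(51.5,-71.5))]
Q=[f(c,z) for c,z,_ in cp]; a2,R2,t2,e=fit([p[2] for p in cp],Q)
print("carton",np.degrees(a2-a),"world",t2,"scale frame",R.T@(t2-t)); print(np.round(e@R2,1))
for c in ((-51.5,71.5),(-51.5,-71.5)): print("near corner in scale",R.T@(R2@c+t2-t))
print("well world",R@(-85.5,-70)+t,"power",R@(-85.5,-18)+t)
# heights check: top/bottom of the vertical edges share xy
for u,l in(((256,185),(262,270)),((497,246),(477,347)),((572,183),(567,257))):
    b=f(l,56); hs=np.arange(90,140); print("edge height",hs[np.argmin([np.linalg.norm(f(u,h)[:2]-b[:2]) for h in hs])]-56)
E
```

```text
scale 9.60741636855237 [561.9705938   27.72676306]
[[-2.6  3.2]
 [10.8  4.6]
 [ 1.4  6. ]
 [ 0.1 -2.4]
 [-7.8 -4.8]
 [-3.  -2.2]
 [ 1.1 -4.4]]
stop top corners local [array([123.5, 115.6]), array([ 126.2, -112. ])]
carton -10.89258511450336 world [544.46160369   8.63706618] scale frame [-20.44941792 -15.8997663 ]
[[ 11.8   7.1]
 [ 17.3   3.6]
 [ -2.3   4.4]
 [-17.3  -0.2]
 [ -7.5  -0. ]
 [ -6.2  -7. ]
 [  4.2  -7.9]]
near corner in scale [-57.5103136   64.04390144]
near corner in scale [-84.53278937 -76.37969274]
well world [489.35252507 -55.56108777] power [480.67391369  -4.29041677]
edge height 55
edge height 63
edge height 48
```

Carton residuals are too large, so I'll enlarge it further, averaged over a few frames with grid ticks.

```bash
python3 - <<'E'
from bench import eyes
import cv2,numpy as np
a=np.mean([eyes.snapshot("scene")["img"] for _ in range(6)],0)
np.save("avg0.npy",a)
u0,v0,k=264,204,11
c=np.clip(a[v0:v0+52,u0:u0+68,::-1]*1.25,0,255).astype(np.uint8)
c=cv2.resize(c,None,fx=k,fy=k,interpolation=cv2.INTER_NEAREST)
for u in range(u0,u0+68,5): cv2.putText(c,str(u),((u-u0)*k,10),0,.35,(0,255,255),1); cv2.line(c,((u-u0)*k+5,12),((u-u0)*k+5,c.shape[0]),(0,255,255),1) if u%10==0 else 0
for v in range(v0,v0+52,5): cv2.putText(c,str(v),(0,(v-v0)*k+9),0,.35,(0,255,0),1); cv2.line(c,(25,(v-v0)*k+5),(c.shape[1],(v-v0)*k+5),(0,255,0),1) if v%10==4 else 0
cv2.imwrite("pics/crop1.png",c)
E
```

```text
(no output)
```

View pics/crop1.png

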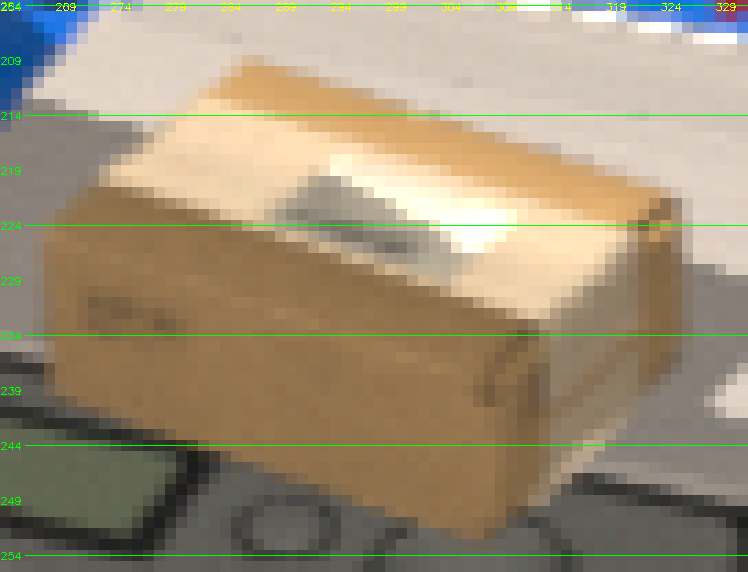

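The near strip of the top is in shadow, so the real top near edge runs from (268,225) to (309.5,239). That explains the residuals. One crop of the console will refine the scale and well.

```bash
python3 - <<'E'
import cv2,numpy as np
a=np.load("avg0.npy")
u0,v0,k=234,228,7
c=np.clip(a[v0:v0+54,u0:u0+114,::-1]*1.6,0,255).astype(np.uint8)
c=cv2.resize(c,None,fx=k,fy=k,interpolation=cv2.INTER_NEAREST)
for u in range(u0,u0+114):
  if u%10==0: cv2.putText(c,str(u),((u-u0)*k-8,10),0,.35,(0,255,255),1); cv2.line(c,((u-u0)*k+3,12),((u-u0)*k+3,c.shape[0]),(0,255,255),1)
for v in range(v0,v0+54):
  if v%10==0: cv2.putText(c,str(v),(0,(v-v0)*k+7),0,.35,(0,255,0),1); cv2.line(c,(25,(v-v0)*k+3),(c.shape[1],(v-v0)*k+3),(0,255,0),1)
cv2.imwrite("pics/crop2.png",c)
E
```

```text
(no output)
```

View pics/crop2.png

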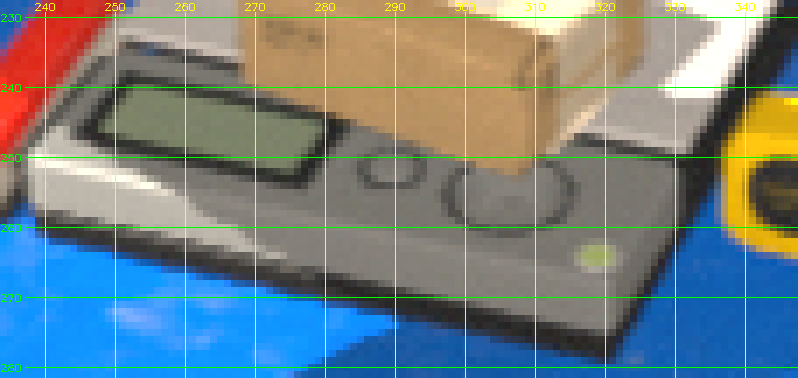

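```bash
python3 - <<'E'
from h import *
d=eyes.snapshot("scene"); f=lambda c,z: ray(d,c,z)
pts=[((306.5,255.2),48,(-85.5,-70)),((289.3,251.5),49,(-85.5,-18)),((252,233.3),56,(-40,130)),((331.5,247.5),56,(-40,-130)),((349.3,219),56,(128,-130)),((276.2,197.6),88,(120,115)),((345,209.6),88,(120,-115)),((239,250.5),48,(-128,130)),((321.5,268.5),48,(-128,-130))]
Q=[f(c,z) for c,z,_ in pts]; a,R,t,e=fit([p[2] for p in pts],Q)
print("scale",np.degrees(a),t); print(np.round(e@R,1).tolist())
for H in (115,):
  cp=[((286,209),H,(51.5,71.5)),((325.5,221.5),H,(51.5,-71.5)),((268,225.5),H,(-51.5,71.5)),((309.5,239),H,(-51.5,-71.5)),((269.5,239),56,(-51.5,71.5)),((308,252.5),56,(-51.5,-71.5)),((325.5,238),56,(51.5,-71.5))]
  Q2=[f(c,z) for c,z,_ in cp]; a2,R2,t2,e=fit([p[2] for p in cp],Q2)
  print("carton",np.degrees(a2-a),"world",np.degrees(a2),t2,"scale frame",R.T@(t2-t)); print(np.round(e@R2,1).tolist())
for c in ((-51.5,71.5),(-51.5,-71.5)): print("near corner in scale",R.T@(R2@c+t2-t))
print("well fit",R@(-85.5,-70)+t,"direct",Q[0],"power",R@(-85.5,-18)+t,Q[1])
np.savez("pose.npz",a=a,R=R,t=t)
E
```

```text
scale 9.808795476135897 [565.1138435   29.23244548]
[[-1.9, -3.3], [-1.3, -3.8], [4.3, 8.1], [-4.0, -4.6], [6.1, -1.2], [1.1, 2.9], [-0.8, -0.1], [-2.8, 4.3], [-0.7, -2.3]]
carton -11.17643787793898 world -1.3676424018030835 [539.70148344   6.64689855] scale frame [-28.88856713 -17.92611678]
[[7.1, 4.4], [6.5, -2.5], [2.8, 8.7], [0.4, 3.7], [-11.2, -0.5], [-11.3, -10.3], [5.6, -3.7]]
near corner in scale [-65.55295548  62.20017495]
near corner in scale [-93.27077849 -78.08782271]
well fit [492.78895689 -54.31012318] direct [494.11122778 -50.7146875   48.        ] power [483.930197    -3.07027176] [484.55181853   0.91772274  49.        ]
```

```bash
cat >> h.py <<'E'
from bench import status
from scipy.spatial.transform import Rotation as Ro
def go(lx,ly,z,yaw=None):
    "shift (cm) and turn in the tool axes to scale-local lx,ly and world z"
    p=np.load("pose.npz"); s=status.sense(); T=Ro.from_euler("xyz",s["tcp_rot"],degrees=True)
    w=np.r_[p["R"]@(lx,ly)+p["t"],z]
    yw=np.degrees(p["a"])+180 if yaw is None else yaw
    G=Ro.from_euler("xyz",[180,0,yw],degrees=True)
    print("world",w.round(1),"shift cm",T.inv().apply(w-s["tool_pos"]).round(2)/10,"rotvec",(T.inv()*G).as_rotvec().round(4))
def where():
    p=np.load("pose.npz"); s=status.sense(); l=p["R"].T@(s["tool_pos"][:2]-p["t"])
    print("t",round(s["time"],2),"local",l.round(1),"z",s["tool_pos"][2].round(1),"rot",s["tcp_rot"].round(2),"F",s["ft_force"].round(2),"gap",s["finger_gap"])
E
python3 -c "
from h import *
go(-145,-15,200); go(-145,-15,62)
d=eyes.snapshot('scene')
for c in((270,190),(310,190),(150,165),(240,205)): print(c,ray(d,c,40).round())"
```

```text
world [424.8 -10.3 200. ] shift cm [-40.409 -46.848   3.128] rotvec [-1.0e-04 -0.0e+00 -5.1e-01]
world [424.8 -10.3  62. ] shift cm [-40.409 -46.847  16.928] rotvec [-1.0e-04 -0.0e+00 -5.1e-01]
(270, 190) [760. 251.  40.]
(310, 190) [824. 132.  40.]
(150, 165) [701. 738.  40.]
(240, 205) [633. 284.  40.]
```

```bash
python3 -m handwheel '{"series": [[[-40.4,-46.8,3.1,0,0,-0.51,1],[-40.4,-46.8,3.1,0,0,-0.51,1],[-40.4,-46.8,3.1,0,0,-0.51,1],[-40.4,-46.8,3.1,0,0,-0.51,1],[-40.4,-46.8,3.1,0,0,-0.51,1],[-40.4,-46.8,3.1,0,0,-0.51,1],[-40.4,-46.8,3.1,0,0,-0.51,1],[-40.4,-46.8,3.1,0,0,-0.51,1],[-40.4,-46.8,3.1,0,0,-0.51,1],[-40.4,-46.8,3.1,0,0,-0.51,1],[-40.4,-46.8,3.1,0,0,-0.51,1],[-40.4,-46.8,3.1,0,0,-0.51,1]]]}' 20; python3 -c "
from h import *
where(); go(-145,-15,64)"
```

```text
time: 2.05
tool_pos: [424.7, -9.7, 200.3]
tcp_rot: [180.0, -0.0, -170.3]
ft_force: [0.1, 0.3, 0.2]
finger_gap: 85.0
grip_force: 0.0
t 2.05 local [-145.   -14.4] z 200.3 rot [ 1.7996e+02 -2.0000e-02 -1.7026e+02] F [0.13 0.32 0.23] gap 85.01595683053502
world [424.8 -10.3  64. ] shift cm [-2.0000e-03 -6.8000e-02  1.3626e+01] rotvec [ 0.0006 -0.0003 -0.0012]
```

```bash
python3 -m handwheel '{"series": [[[0,0,5,0,0,0,1],[0,0,10,0,0,0,1],[0,0,13.6,0,0,0,1],[0,0,13.6,0,0,0,1],[-1,0,13.6,0,0,0,1],[-2,0,13.6,0,0,0,1],[-2.5,0,13.6,0,0,0,1],[-2.5,0,13.6,0,0,0,1]]]}'; python3 - <<'E'
from h import *
import cv2
where(); a=eyes.snapshot("scene")["img"][180:290,215:365,::-1]
cv2.imwrite("pics/v6.png",cv2.resize(a,None,fx=5,fy=5,interpolation=cv2.INTER_CUBIC))
E
```

```text
time: 3.05
tool_pos: [450.4, -5.5, 64.9]
tcp_rot: [-180.0, 0.1, -170.2]
ft_force: [-0.1, 0.2, -0.6]
finger_gap: 85.6
grip_force: 0.0
t 3.05 local [-119.   -14.7] z 64.9 rot [-1.7999e+02  5.0000e-02 -1.7018e+02] F [-0.08  0.21 -0.61] gap 85.63087170172442
```

View pics/v6.png

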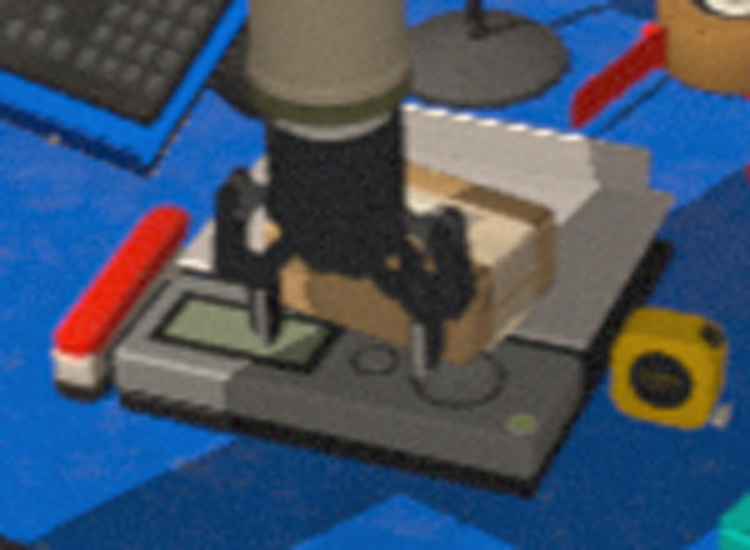

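The fingers straddle the near face above the console, with tips at crop (268,335) and (425,370). Now a slow push.

```bash
python3 -m handwheel '{"series": [[[-0.7,0,0,0,0,0,1],[-1.4,0,0,0,0,0,1],[-2.1,0,0,0,0,0,1],[-2.8,0,0,0,0,0,1],[-3.5,0,0,0,0,0,1],[-4.2,0,0,0,0,0,1],[-4.9,0,0,0,0,0,1],[-5.6,0,0,0,0,0,1],[-6.3,0,0,0,0,0,1],[-7.0,0,0,0,0,0,1],[-7.7,0,0,0,0,0,1],[-8.4,0,0,0,0,0,1]]]}'; python3 -c "
from h import *
where()"
```

```text
time: 4.6
tool_pos: [532.7, 8.9, 64.3]
tcp_rot: [180.0, -0.0, -170.2]
ft_force: [-2.3, 0.0, 0.5]
finger_gap: 85.1
grip_force: 0.9
t 4.6 local [-35.4 -14.5] z 64.3 rot [ 180.     -0.   -170.19] F [-2.3   0.    0.52] gap 85.09634176449978
```

```bash
python3 -m handwheel '{"series": [[[-0.5,0,0,0,0,0,1],[-1.0,0,0,0,0,0,1],[-1.5,0,0,0,0,0,1],[-2.0,0,0,0,0,0,1],[-2.5,0,0,0,0,0,1],[-2.8,0,0,0,0,0,1],[-3.0,0,0,0,0,0,1]]]}'; python3 - <<'E'
from h import *
import cv2
where(); a=eyes.snapshot("scene")["img"][180:290,215:365,::-1]
cv2.imwrite("pics/v7.png",cv2.resize(a,None,fx=5,fy=5,interpolation=cv2.INTER_CUBIC))
E
```

```text
time: 5.48
tool_pos: [562.0, 13.9, 64.4]
tcp_rot: [-180.0, -0.0, -170.2]
ft_force: [-2.2, -0.1, 1.5]
finger_gap: 85.5
grip_force: 1.3
t 5.47 local [ -5.7 -14.5] z 64.4 rot [-180.     -0.   -170.19] F [-2.23 -0.06  1.46] gap 85.5167093995399
```

View pics/v7.png

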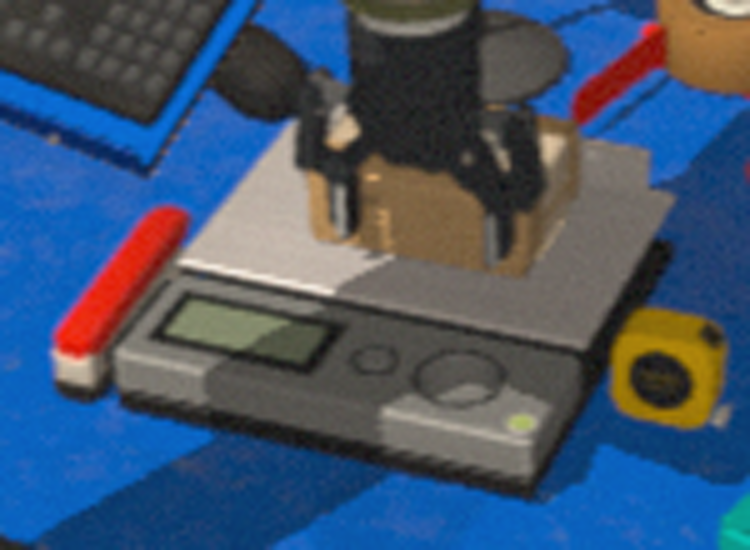

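The carton is square against the fingers and close to the stop, and the well is now fully visible at crop (462,378). I continue in small steps.

```bash
python3 -m handwheel '{"series": [[[-0.15,0,0,0,0,0,1],[-0.3,0,0,0,0,0,1],[-0.45,0,0,0,0,0,1],[-0.6,0,0,0,0,0,1],[-0.6,0,0,0,0,0,1]]]}'; python3 -m handwheel '{"series": [[[-0.15,0,0,0,0,0,1],[-0.3,0,0,0,0,0,1],[-0.3,0,0,0,0,0,1]]]}'
```

```text
time: 6.15
tool_pos: [568.1, 15.0, 64.3]
tcp_rot: [-180.0, 0.0, -170.2]
ft_force: [-0.8, 0.3, 0.9]
finger_gap: 84.7
grip_force: 0.3
time: 6.52
tool_pos: [571.0, 15.5, 64.3]
tcp_rot: [-180.0, 0.0, -170.2]
ft_force: [-0.4, -0.5, 0.6]
finger_gap: 85.4
grip_force: 0.3
```

```bash
for i in 1 2 3; do python3 -c "print()"; done; python3 -m handwheel '{"series": [[[-0.15,0,0,0,0,0,1],[-0.3,0,0,0,0,0,1]]]}' | grep -E "pos|force"; python3 -m handwheel '{"series": [[[-0.15,0,0,0,0,0,1],[-0.3,0,0,0,0,0,1]]]}' | grep -E "pos|force"
```

```text
tool_pos: [573.7, 16.0, 64.3]
ft_force: [-2.3, -0.3, 1.0]
grip_force: 1.1
tool_pos: [573.7, 16.1, 64.2]
ft_force: [-26.6, -2.7, 19.6]
grip_force: 13.5
```

Stop contact: the force jumped to 27 N at TCP local x of about 6. I back off, raise the tool, move over the console with the fingers shut, and look again.

```bash
python3 -m handwheel '{"series": [[[0.4,0,0,0,0,0,1],[1.5,0,0,0,0,0,1],[4,0,0,0,0,0,1],[6,0,-3,0,0,0,0.5],[8,0,-7,0,0,0,0],[11,-2,-10,0,0,0,0],[15,-5.5,-12,0,0,0,0],[17,-9,-12,0,0,0,0],[17,-9,-12,0,0,0,0],[17,-9,-12,0,0,0,0]]]}'; python3 - <<'E'
from h import *
import cv2
where()
a=np.mean([eyes.snapshot("scene")["img"] for _ in range(6)],0); np.save("avg1.npy",a)
u0,v0,k=256,190,8
c=np.clip(a[v0:v0+74,u0:u0+98,::-1]*1.4,0,255).astype(np.uint8)
c=cv2.resize(c,None,fx=k,fy=k,interpolation=cv2.INTER_NEAREST)
for u in range(260,u0+98,10): cv2.putText(c,str(u),((u-u0)*k-8,10),0,.35,(0,255,255),1); cv2.line(c,((u-u0)*k+4,12),((u-u0)*k+4,c.shape[0]),(0,255,255),1)
for v in range(190,v0+74,10): cv2.putText(c,str(v),(0,(v-v0)*k+8),0,.35,(0,255,0),1); cv2.line(c,(25,(v-v0)*k+4),(c.shape[1],(v-v0)*k+4),(0,255,0),1)
cv2.imwrite("pics/v8.png",c)
E
```

```text
time: 8.28
tool_pos: [424.4, -100.9, 184.2]
tcp_rot: [180.0, 0.0, -170.2]
ft_force: [0.4, -0.2, 0.5]
finger_gap: 0.2
grip_force: 0.0
t 8.28 local [-160.8 -104.3] z 184.2 rot [ 1.7998e+02  3.0000e-02 -1.7023e+02] F [ 0.4  -0.21  0.53] gap 0.1531437716041027
```

View pics/v8.png

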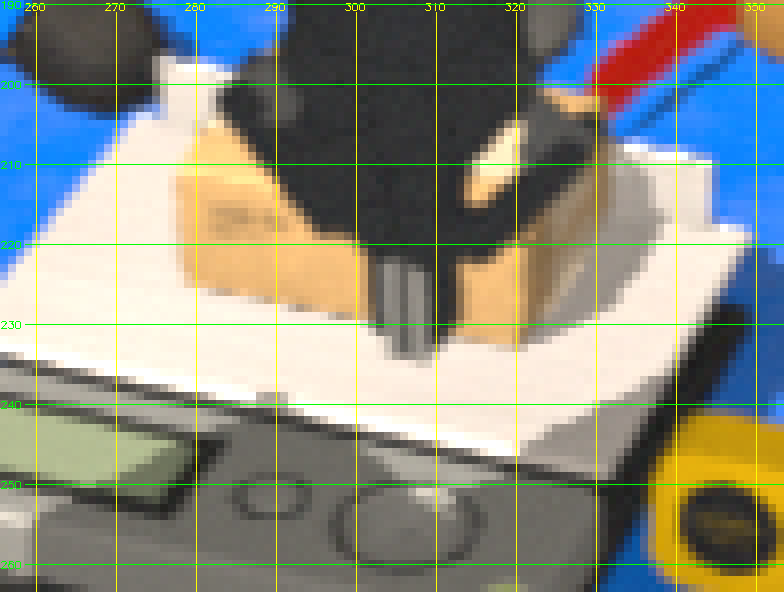

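The carton's near bottom edge runs from (279,225.5) to (319.5,232.5), parallel to the pan. The well ring is centred at about (306.3,255), and the shut fingertips end near (307,234). I use the tip to check the calibration.

```bash
python3 - <<'E'
from h import *
import cv2
d=eyes.snapshot("scene"); p=np.load("pose.npz"); R,t=p["R"],p["t"]
L=lambda c,z:(R.T@(ray(d,c,z)[:2]-t)).round(1)
s=status.sense(); q=d["R"]@s["tool_pos"]+d["t"]; print("tip proj",(d["mtx"]@q/q[2])[:2])
print("near edge local",L((279,225.5),56),L((319.5,232.5),56))
print("well",L((306.3,255),48),ray(d,(306.3,255),48))
for c in((297,254),(315.5,256),(306,260.8),(290,251.5)): print(c,L(c,48))
a=np.load("avg1.npy"); g=a.astype(np.uint8)[244:266,292:320].mean(2).astype(int)
print(g)
E
```

```text
tip proj [307.85306005 232.76516273]
near edge local [19.8 62. ] [ 24.1 -67. ]
well [-82.9 -65.8] [494.65354979 -49.72980024  48.        ]
(297, 254) [-87. -39.]
(315.5, 256) [-78.9 -92.2]
(306, 260.8) [-108.5  -74.7]
(290, 251.5) [-82.3 -15.5]
[[ 75  74  72  67  61  53  44  41  44  57  68  75  91 114 146 176 196 213
  224 225 218 202 184 179 178 176 171 169]
 [ 74  75  76  74  73  73  73  74  81  93  84  62  55  50  57  65  76  94
  126 160 183 201 214 224 225 213 194 183]
 [ 74  74  75  76  73  74  75  74  78  95 115 116 119 111  98  84  63  56
   55  60  69  77  96 130 164 187 209 214]
 [ 74  75  75  76  74  76  75  74  74  75  81  97 119 123 120 121 119 118
  108  90  71  56  49  49  63  70  88 100]
 [ 73  74  74  74  73  73  75  74  74  73  74  77  97 118 121 121 122 121
  121 119 119 118 112  99  89  72  53  37]
 [ 62  64  73  74  74  75  75  74  77  72  73  73  73  95 115 116 116 116
  117 118 122 123 122 119 117 115 101  72]
 [ 65  48  60  73  75  75  75  76  74  72  63  55  53  59  68  82  94  91
  100 111 116 117 117 104  81  77  78  74]
 [ 74  61  56  72  75  75  73  73  6
[... 1019 characters left out ...]
 73  74  73  73  74  75  76  74  66  56  51  54  60  60  60  59  57  54
   55  57  63  72  74  73  74  74  74  75]
 [ 79  76  75  74  74  75  74  74  75  71  69  63  63  56  57  57  58  67
   72  74  75  75  75  74  74  75  76  76]
 [ 86  84  82  81  78  79  76  73  74  73  75  74  73  71  73  75  73  74
   74  75  73  73  73  74  74  77  80  85]
 [ 84  82  85  86  85  85  84  82  84  81  78  75  75  74  75  75  75  75
   74  76  75  74  73  74  82  93  96  93]
 [ 82  82  80  82  83  83  83  85  86  85  83  85  83  79  78  78  75  74
   75  75  75  72  76  77  89  95  93  89]
 [ 80  79  81  81  81  81  81  79  82  83  85  84  86  85  86  84  82  81
   80  78  76  74  72  77  91 100  96  94]]
```

```bash
python3 - <<'E'
from h import *
import cv2
d=eyes.snapshot("scene")
g=np.load("avg1.npy")[247:263,295:318].mean(2)
m=(g<62).astype(np.uint8); ys,xs=np.nonzero(m); P=np.c_[xs+295,ys+247].astype(np.float32)
k=np.hypot((P[:,0]-306.4)/9,(P[:,1]-255.2)/5.5); P=P[(k>.8)&(k<1.2)]
e=cv2.fitEllipse(P); w=ray(d,e[0],48); print(e,len(P),w)
p=np.load("pose.npz"); l=p["R"].T@(w[:2]-p["t"]); print(l)
go(*l,75)
E
```

```text
((306.350341796875, 255.24609375), (10.787755966186523, 17.878557205200195), 88.26696014404297) 49 [493.71980197 -50.45309175  48.        ]
[-83.9256754  -66.35793108]
world [493.7 -50.5  75. ] shift cm [-7.677  3.764 10.911] rotvec [ 0.0002 -0.0003  0.001 ]
```

```bash
python3 -m handwheel '{"series": [[[-4,2,3,0,0,0,0],[-7.7,3.8,6,0,0,0,0],[-7.7,3.8,10.9,0,0,0,0],[-7.7,3.8,10.9,0,0,0,0],[-7.7,3.8,10.9,0,0,0,0]]]}'; python3 - <<'E'
from h import *
import cv2
where(); go(-84,-66.4,40)
a=eyes.snapshot("scene")["img"][205:275,265:355,::-1]
cv2.imwrite("pics/v9.png",cv2.resize(a,None,fx=7,fy=7,interpolation=cv2.INTER_CUBIC))
E
```

```text
time: 9.3
tool_pos: [494.4, -50.8, 76.6]
tcp_rot: [-180.0, 0.0, -170.2]
ft_force: [0.5, -0.1, 0.1]
finger_gap: -0.2
grip_force: 0.0
t 9.3 local [-83.3 -66.8] z 76.6 rot [-1.7998e+02  4.0000e-02 -1.7019e+02] F [ 0.5  -0.1   0.07] gap -0.20581964147421117
world [493.7 -50.5  40. ] shift cm [0.068 0.042 3.662] rotvec [-0.0003  0.0007 -0.    ]
```

View pics/v9.png

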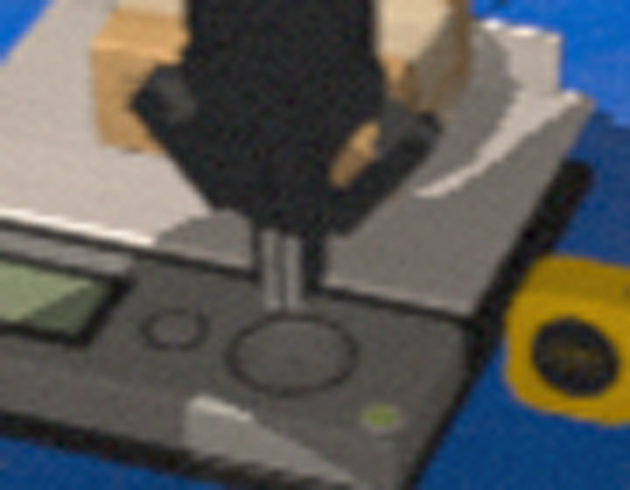

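The tip at crop (290,308) is directly above the well centre at (292,357). I descend in force-checked steps.

```bash
python3 -m handwheel '{"series": [[[0,0,1.5,0,0,0,0],[0,0,2.5,0,0,0,0],[0,0,3.5,0,0,0,0],[0,0,3.8,0,0,0,0],[0,0,3.8,0,0,0,0]]]}'|grep -E "pos|ft"; python3 -m handwheel '{"series": [[[0,0,0.3,0,0,0,0],[0,0,0.5,0,0,0,0],[0,0,0.5,0,0,0,0]]]}'|grep -E "pos|ft"
```

```text
tool_pos: [493.6, -50.5, 37.0]
ft_force: [0.4, 0.0, 0.4]
tool_pos: [494.2, -50.7, 32.6]
ft_force: [0.7, -0.6, 2.7]
```

```bash
python3 -m handwheel '{"series": [[[0,0,0.2,0,0,0,0],[0,0,0.4,0,0,0,0],[0,0,0.45,0,0,0,0],[0,0,0.45,0,0,0,0]]]}'|grep -E "time|pos|ft"
```

```text
time: 10.85
tool_pos: [494.4, -50.7, 28.9]
ft_force: [-4.0, 0.6, 12.8]
```

```bash
python3 -m handwheel '{"series": [[[0,0,0.1,0,0,0,0],[0,0,0.1,0,0,0,0],[0,0,0.1,0,0,0,0],[0,0,0.1,0,0,0,0]]]}'|grep -E "time|pos|ft"
```

```text
time: 11.35
tool_pos: [494.4, -50.7, 28.7]
ft_force: [-8.4, 0.6, 22.8]
```

The key is bottomed out at 23 N and z = 28.7. I hold a little longer, then rise straight up and move away.

```bash
python3 -m handwheel '{"series": [[[0,0,0,0,0,0,0],[0,0,0,0,0,0,0],[0,0,0,0,0,0,0],[0,0,0,0,0,0,0],[0,0,0,0,0,0,0],[0,0,-0.3,0,0,0,0],[0,0,-0.8,0,0,0,0],[0,0,-2,0,0,0,0],[0,0,-5,0,0,0,0],[0,0,-10,0,0,0,0],[3,-3,-14,0,0,0,0],[8,-8,-16,0,0,0,0]]]}'; python3 -m handwheel '{"series": [[[5,-10,0,0,0,0,0],[5,-10,0,0,0,0,0],[5,-15,0,0,0,0,0],[5,-20,0,0,0,0,0],[5,-20,0,0,0,0,0],[5,-20,0,0,0,0,0]]]}'; python3 - <<'E'
from h import *
import cv2
a=eyes.snapshot("scene")["img"][185:285,222:366,::-1]
cv2.imwrite("pics/v10.png",cv2.resize(a,None,fx=5.5,fy=5.5,interpolation=cv2.INTER_CUBIC))
E
```

```text
time: 12.85
tool_pos: [435.6, -135.0, 187.3]
tcp_rot: [-179.9, 0.2, -170.0]
ft_force: [1.2, -0.9, 0.2]
finger_gap: -0.1
grip_force: 0.0
time: 13.6
tool_pos: [419.2, -339.5, 183.5]
tcp_rot: [179.9, -0.0, -170.2]
ft_force: [0.0, 0.0, -0.4]
finger_gap: 0.1
grip_force: 0.0
```

View pics/v10.png

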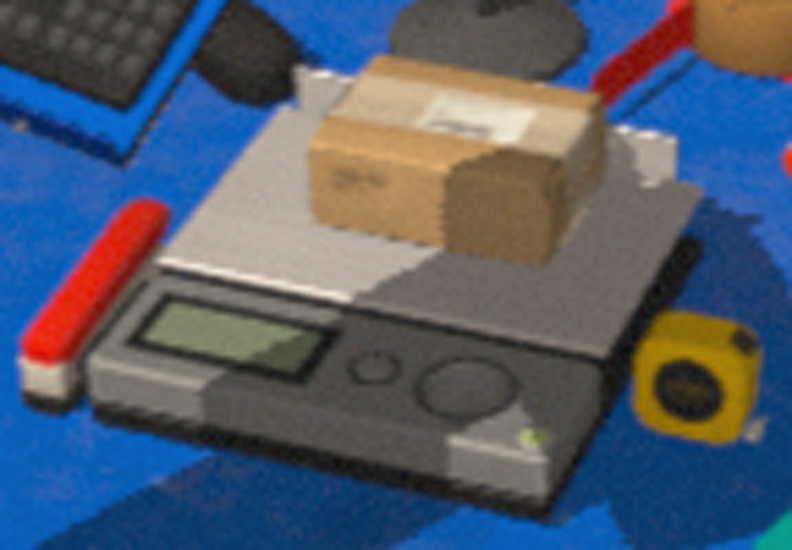

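The carton is square against the back stop, with its near bottom edge (312,220)–(548,262) parallel to the stop at (300,68)–(675,135). Everything else is where it was, so I hand in.

```bash
python3 -c "
from bench import r
print(r.hand_in())"
```

```text
the job is handed in; nothing more can be done
None
```

The carton is square against the back stop, the weigh key was held at the bottom for over a second and released, and the job is handed in; no verdict came back, and only the scene camera could be used because the top view was blocked.

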